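# Sort sprung instrument feet by stiffness into V-racks

### The arm

A 7-joint arm with a two-finger parallel gripper is mounted at the origin on a cart in front of the work surface, level with it; the furniture and walls round the work are solid. World frame = base frame: x ahead of the robot, y to its left, z up, the work surface at z = 0. Lengths are in m, angles in rad, forces in N, time in s.
With the tool pointing down it reaches from about 0.4 to 0.85 m from the base axis. Payload 4.5 kg.
Tool frame: the origin (TCP) lies at the very end of the fingers, on their centre line; the grasp point (between the pads) lies 19 mm behind it (tcp_to_grasp is the z of the grasp point in the tool frame, in m); z points along the fingers, y is the line along which they close (so a half turn about z gives the same grasp; the last joint's range is limited). The gripper opens to 88 mm and grips with 3 to 60 N. Pads are 18 mm wide; open, the fingers measure 123 mm over their backs; the gripper's body (75 mm by 187 mm) begins 45 mm behind the grasp point.
Start: joints at [-1.298, 0.689, -0.195, 1.565, 0.157, 0.902, -0.215], TCP at [0.148, 0.607, 0.239] pointing down, gripper open.
Joint ranges: [-3.01, 3.01], [-0.46, 2.08], [-1.47, 1.51], [0.13, 2.56], [-1, 4.14], [0.04, 2.09], [-2.66, 2.66]. Speed limits (rad/s): [2.57, 2.57, 3.14, 3.14, 3.14, 3.14, 3.14].

### API

Orientations are given as a unit quaternion [x, y, z, w].
In Python, from plant import * gives the robot as it stands. The module is installed in compiled form; this text tells all that it offers.
- The arm moves only by the shell command python3 -m jog 'ROWS' [OPENING] [FORCE]. ROWS is JSON, a list that holds one entry, the list of rows, each a list of 6 numbers: the shift along the tool's x, y, z in m, then the turn, a rotation vector about the tool's x, y, z in rad. In form: [[[dx, dy, dz, ax, ay, az], ...]]. A call has 1 to 12 rows; each row shifts and turns the commanded pose from where the row before left it, along the tool's axes as they then stand; what a row does not reach is not made up. A row lasts 1/8 s, in which the tool goes at most 62.5 mm and 10.7 degrees, less where a joint would pass 70% of its speed; a pose out of reach is approached as far as the arm can. A call with a gripper value outside its range is refused whole. OPENING is the finger opening in m, from 0 to 0.0881, set as the call begins (- or left out, the last holds). The fingers move at their own pace and stop on an object; FORCE is the grip in N (left out, the last holds). Time passes only in rows, so rows that do not move let the fingers close. It gives the time, the measured TCP pose, the force, the opening and the grip force at its end, in the units of the state.
- get_state(): the state, without advancing time (a new reading comes with each control period).
- snapshot(name): name is "scene" or "top" or "wrist"; returns a dict with "frame" (420x560x3 uint8, red, green, blue), "mtx" (3x3 intrinsics, pixels), "xyz" and "orientation" of the camera in the world; the wrist camera has in their place "mount" (4x4, takes a point from camera to tool coordinates, whose origin is the TCP and whose axes are the flange's). Camera axes: x right, y down, z forward; pixel columns grow to the right and rows downward; lengths in m; the calibration is good to about 2 mm. The wrist camera is an equidistant fisheye: a pixel r from the principal point sees the ray r / f radians off the axis. A picture is of the moment at which its call begins: read the wrist's pose just before it. There is no depth.
- finish_job(): hands the job in; it is judged then, once.
The state is a dict: "clock": time; "q": joint angles; "qd": joint speeds; "joint_torque": joint torques, N m; "tool_pos": TCP position; "eef_rot": TCP orientation; "contact_force": force on the tool from outside, world axes, zero at the start; "moment": the same for the moment, N m; "opening": opening from 0.0 (shut) to 1.0 (fully open); "finger_force": force on a finger pad.
Only numpy, scipy, OpenCV 4.12 (cv2) and the standard library are available. Lean on these libraries where they do the work, as an engineer would, in place of code of your own. Each camera call takes 0.05 s, during which the arm holds its last target. There are 200 camera calls.

### The job

Some sprung feet taken off a laboratory balance stand on the bench; they look alike, but some springs have gone weak, which shows only when their caps are pressed. Stand every stiff foot in the red V-rack and every weak foot in the blue V-rack, upright, one to a V-nest, each pushed fully home so that it touches both faces of its V, and let go of them. Leave the bottle, the timer and the tape where they are.

Things in the scene. Friction and masses are not known exactly. Their poses are not given: they have to be found in the camera images.
- foot_1: sprung instrument foot: upright aluminium cylinder, diameter 44 mm, height 44 mm, with a black spring-loaded cap (diameter 28 mm) standing 20 mm proud, so the top is 64 mm above the underside; 0.2 to 0.3 kg. The cap goes down 12 mm and springs back. Origin: centre of the underside, z up. Only 3 or 4 of the four feet are present
- foot_2: foot exactly like foot_1 to look at. Every foot is either stiff (cap resists with 4 N at first, rising evenly to 15 N fully down) or weak (1.5 N rising to 4.5 N); at 6 mm down that is 9.4 N against 3 N. Look and name tell nothing
- foot_3: foot exactly like foot_1 to look at, stiff or weak
- foot_4: foot exactly like foot_1 to look at, stiff or weak
- foot_1_top (a point): centre of the cap's top on foot_1 when it is not pressed, 64 mm above the underside (a mark on the  it does not follow the cap down). In a weak foot it rests 0.1 mm lower than in a stiff one, too little to see or to measure here: press to find out
- foot_2_top (a point): centre of the cap's top on foot_2 when it is not pressed, 64 mm above the underside (a mark on the  it does not follow the cap down). In a weak foot it rests 0.1 mm lower than in a stiff one, too little to see or to measure here: press to find out
- foot_3_top (a point): centre of the cap's top on foot_3 when it is not pressed, 64 mm above the underside (a mark on the  it does not follow the cap down). In a weak foot it rests 0.1 mm lower than in a stiff one, too little to see or to measure here: press to find out
- foot_4_top (a point): centre of the cap's top on foot_4 when it is not pressed, 64 mm above the underside (a mark on the  it does not follow the cap down). In a weak foot it rests 0.1 mm lower than in a stiff one, too little to see or to measure here: press to find out
- red_rack: red V-rack for stiff feet, slick plastic, fixed. Plate 5 mm thick, x -60..+90, y -85..+85 mm from the origin (underside); at its back a red block, top 41 mm high, with two V-nests 76 mm apart in y, each of two upright faces at 90 degrees, open to the front. x points from the front into the nests, z up. The block's foremost edges lie at x = +13 mm; the plate before them is free
- red_rack_nest_a (a point): where a foot's underside centre lies when the foot touches both faces of this nest of the red rack: on the plate (5 mm over the bench), at x = +20, y = +38 mm in the rack's frame
- red_rack_nest_b (a point): where a foot's underside centre lies when the foot touches both faces of this nest of the red rack: on the plate (5 mm over the bench), at x = +20, y = -38 mm in the rack's frame
- blue_rack_v: blue V-rack for weak feet, slick plastic, fixed. Plate 5 mm thick, x -60..+90, y -85..+85 mm from the origin (underside); at its back a blue block, top 41 mm high, with two V-nests 76 mm apart in y, each of two upright faces at 90 degrees, open to the front. x points from the front into the nests, z up. The block's foremost edges lie at x = +13 mm; the plate before them is free
- blue_rack_v_nest_a (a point): where a foot's underside centre lies when the foot touches both faces of this nest of the blue rack: on the plate (5 mm over the bench), at x = +20, y = +38 mm in the rack's frame
- blue_rack_v_nest_b (a point): where a foot's underside centre lies when the foot touches both faces of this nest of the blue rack: on the plate (5 mm over the bench), at x = +20, y = -38 mm in the rack's frame
- dye_bottle: bystander: small reagent bottle with a red cap, 48 mm in diameter, 90 mm high; origin at the centre of its underside
- bench_timer: bystander: white bench timer lying on its back, 62 x 66 x 19 mm; origin at the centre of its underside. Behind it stands a fixed white instrument with a tilted screen, 0.14 m high, within x = 0.40 to 0.94, y = 0.03 to 0.36: feet may stand on either side of it, so travel well above it
- tape: bystander: roll of tan tape lying flat, 104 mm in diameter, 25 mm high; origin at the centre of its underside

How it is judged:
At the end, for the whole second after the job is handed in: every foot present stands upright (within 0.1 rad), at rest on the plate of its rack, stiff feet in the red rack and weak feet in the blue rack, its centre within 3 mm of where it touches both faces of a V-nest (((z of foot_1_top in the frame of foot_1 above 0.06395 m and (horizontal distance between foot_1 and red_rack_nest_a below 0.003 m or horizontal distance between foot_1 and red_rack_nest_b below 0.003 m)) or (z of foot_1_top in the frame of foot_1 below 0.06395 m and (horizontal distance between foot_1 and blue_rack_v_nest_a below 0.003 m or horizontal distance between foot_1 and blue_rack_v_nest_b below 0.003 m))) and angle between each of foot_1, foot_2, foot_3, foot_4's own z axis and vertical below 0.1 rad and height (world z) of foot_1 between 0.001 and 0.011 m and linear speed of each of foot_1, foot_2, foot_3, foot_4 below 0.02 m/s and ((z of foot_2_top in the frame of foot_2 above 0.06395 m and (horizontal distance between foot_2 and red_rack_nest_a below 0.003 m or horizontal distance between foot_2 and red_rack_nest_b below 0.003 m)) or (z of foot_2_top in the frame of foot_2 below 0.06395 m and (horizontal distance between foot_2 and blue_rack_v_nest_a below 0.003 m or horizontal distance between foot_2 and blue_rack_v_nest_b below 0.003 m))) and height (world z) of foot_2 between 0.001 and 0.011 m and ((z of foot_3_top in the frame of foot_3 above 0.06395 m and (horizontal distance between foot_3 and red_rack_nest_a below 0.003 m or horizontal distance between foot_3 and red_rack_nest_b below 0.003 m)) or (z of foot_3_top in the frame of foot_3 below 0.06395 m and (horizontal distance between foot_3 and blue_rack_v_nest_a below 0.003 m or horizontal distance between foot_3 and blue_rack_v_nest_b below 0.003 m))) and height (world z) of foot_3 between 0.001 and 0.011 m and ((z of foot_4_top in the frame of foot_4 above 0.06395 m and (horizontal distance between foot_4 and red_rack_nest_a below 0.003 m or horizontal distance between foot_4 and red_rack_nest_b below 0.003 m)) or (z of foot_4_top in the frame of foot_4 below 0.06395 m and (horizontal distance between foot_4 and blue_rack_v_nest_a below 0.003 m or horizontal distance between foot_4 and blue_rack_v_nest_b below 0.003 m))) and height (world z) of foot_4 between 0.001 and 0.011 m).
It fails at once if the bottle, the timer or the tape is moved by more than 40 mm (distance of any of dye_bottle, bench_timer, tape from where it was at the start of the episode above 0.04 m).
Of foot_1, foot_2, foot_3, foot_4 only 3 to 4 are there at a start; the rules pass over those that are not, and their reading is None.
At some moment in a run one of foot_1, foot_2, foot_3, foot_4 may be knocked a few centimetres aside while the robot is not near it.
It also fails if it takes over 210 s, if anything falls off the work surface, if the arm or the gripper's body presses on something with over 40 N, if the wrist force passes 120 N, or if a joint passes its speed limit or range.

## Working session

There is one attempt and no reset: what is moved stays moved. The work goes in short steps, Python scripts to look and compute and a shell command to move; the robot and the scene stay as the last step left them, time stands still between calls to the robot, and variables do not carry over. Pictures are saved under pics/ and viewed, at most 17 in all, crops included, and the job is handed in when it is done.

```bash
mkdir -p pics
cat > h.py <<'E'
from plant import *
import numpy as np, cv2
from scipy.spatial.transform import Rotation as R
def save(s,n): cv2.imwrite(f'pics/{n}.png',s['frame'][:,:,::-1])
def ray(s,u,v):
    K=np.array(s['mtx']); d=np.linalg.inv(K)@[u,v,1]
    return np.array(s['xyz']),R.from_quat(s['orientation']).as_matrix()@d
def plane(s,u,v,z):
    o,d=ray(s,u,v); return o+d*(z-o[2])/d[2]
def proj(s,p):
    c=R.from_quat(s['orientation']).as_matrix().T@(np.array(p)-s['xyz']); k=np.array(s['mtx'])@c; return k[:2]/k[2]
def wplane(s,st,u,v,z):
    K=np.array(s['mtx']); x=(u-K[0,2])/K[0,0]; y=(v-K[1,2])/K[1,1]; th=np.hypot(x,y)
    d=np.array([x/th*np.sin(th),y/th*np.sin(th),np.cos(th)]) if th>0 else np.array([0,0,1.])
    M=np.array(s['mount']); Rt=R.from_quat(st['eef_rot']).as_matrix()
    o=Rt@M[:3,3]+st['tool_pos']; d=Rt@M[:3,:3]@d
    return o+d*(z-o[2])/d[2]
E
python3 - <<'E'
from h import *
st=get_state(); print(st)
for n in ['scene','top']:
    s=snapshot(n); save(s,n); print(n,s['xyz'],s['orientation'],s['mtx'])
s=snapshot('wrist'); save(s,'w0'); print(s['mount'],s['mtx'])
E
```

```text
{'clock': 0.0, 'q': array([-1.2981842 ,  0.68997513, -0.19454502,  1.56630598,  0.1572901 ,
        0.90248864, -0.21513251]), 'qd': array([ 0.00046826,  0.00106412,  0.00200431,  0.00010116, -0.00128289,
       -0.00047138, -0.00082468]), 'joint_torque': array([-7.86885321e-04, -5.27564728e+01, -1.26742154e+00, -1.53435159e+01,
       -5.27037028e-02,  6.24405118e-03,  1.65513147e-04]), 'tool_pos': array([0.14772618, 0.60666197, 0.23792647]), 'eef_rot': array([ 1.19090185e-01,  9.92883040e-01, -8.90755074e-04, -5.63048977e-05]), 'contact_force': array([-0.34081383, -0.30029616,  0.30997154]), 'moment': array([-0.03734533,  0.07553116, -0.03218752]), 'finger_force': 0.0, 'opening': 0.9971951171831692}
scene [-0.33432651 -0.9045261   0.9011515 ] [ 0.82709621 -0.30655827  0.16713659 -0.44045346] [[542.28154845   0.         282.22432311]
 [  0.         542.28154845 208.24011542]
 [  0.           0.           1.        ]]
top [0.35873185 0.06118871 1.35246757] [ 0.71222392 -0.69914874  0.04298017 -0.04561614] [[389.65401404   0.         277.50295457]
 [  0.         389.65401404 214.74422007]
 [  0.           0.           1.        ]]
[[ 4.95899365e-04 -9.62520418e-01 -2.71208772e-01  6.93105041e-02]
 [ 9.99999876e-01  4.66518401e-04  1.72803471e-04  1.40134864e-03]
 [-3.98029864e-05 -2.71208825e-01  9.62520531e-01 -1.46840567e-01]
 [ 0.00000000e+00  0.00000000e+00  0.00000000e+00  1.00000000e+00]] [[325.1922621    0.         284.3936979 ]
 [  0.         325.1922621  211.40185315]
 [  0.           0.           1.        ]]
```

View pics/top.png

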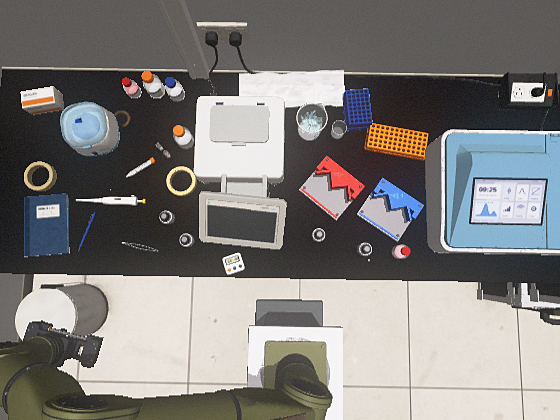

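View pics/scene.png

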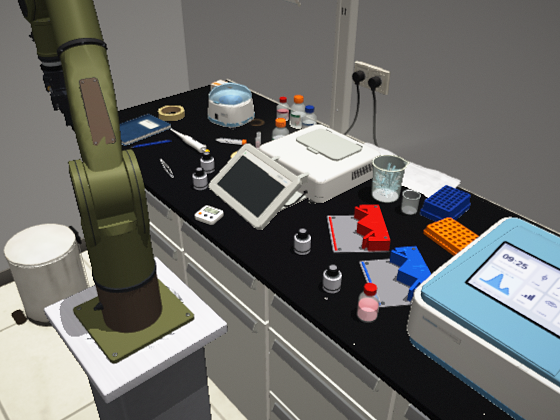

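The top view shows four feet at about (167,216), (186,240), (319,235) and (365,249). The red rack is at (330,190), the blue rack at (390,208), the bottle at (402,252), the timer at (233,263) and the tape at (181,181).

Run:
```python
from h import *
s=snapshot('top'); f=s['frame']
for u,v in [(167,216),(186,240),(319,235),(365,249)]:
    print('foot',np.round(plane(s,u,v,0.05)[:2],3))
hsv=cv2.cvtColor(f,cv2.COLOR_RGB2HSV)
red=((hsv[...,0]<8)|(hsv[...,0]>172))&(hsv[...,1]>150)&(hsv[...,2]>90)
blue=(hsv[...,0]>100)&(hsv[...,0]<120)&(hsv[...,1]>140)&(hsv[...,2]>90)
gray=(hsv[...,1]<40)&(hsv[...,2]>110)
for n,m,box in [('red',red|gray,(295,145,368,225)),('blue',blue|gray,(354,170,428,245))]:
    x0,y0,x1,y1=box; mm=np.zeros(f.shape[:2],np.uint8); mm[y0:y1,x0:x1]=m[y0:y1,x0:x1]
    mm=cv2.morphologyEx(mm,cv2.MORPH_CLOSE,np.ones((5,5)))
    c=max(cv2.findContours(mm,0,1)[0],key=cv2.contourArea); r=cv2.minAreaRect(c)
    print(n,r); print([np.round(plane(s,u,v,0.005)[:2],3) for u,v in cv2.boxPoints(r)])
c=f[140:290,140:420]; cv2.imwrite('pics/crop.png',cv2.resize(c,None,fx=2.85,fy=2.85,interpolation=cv2.INTER_CUBIC)[:,:,::-1])
```

```text
foot [0.512 0.44 ]
foot [0.432 0.372]
foot [ 0.457 -0.073]
foot [ 0.413 -0.226]
red ((331.4024353027344, 187.6219482421875), (49.81943130493164, 45.134220123291016), 38.65980529785156)
[array([ 0.619, -0.002]), array([ 0.748, -0.101]), array([ 0.638, -0.238]), array([ 0.511, -0.139])]
blue ((390.076904296875, 209.38461303710938), (51.58711242675781, 45.485416412353516), 33.690067291259766)
[array([ 0.536, -0.206]), array([ 0.672, -0.295]), array([ 0.573, -0.444]), array([ 0.439, -0.353])]
```

View pics/crop.png

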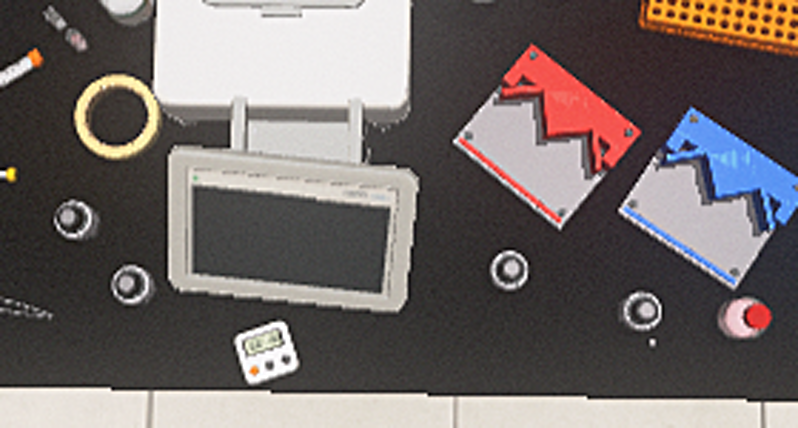

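The enlarged crop confirms four feet, two left of the instrument and two right. The rack fronts face the robot on its left. Next: move over the two left feet and look with the wrist camera.

```bash
cat >> h.py <<'E'
def delta(p,ang=None,st=None):
    "shift in tool axes to world p; turn about tool z so closing axis has angle ang (deg, mod 180)"
    st=st or get_state(); M=R.from_quat(st['eef_rot']).as_matrix(); y=M[:,1]; a=np.degrees(np.arctan2(y[1],y[0]))
    d=M.T@(np.array(p)-st['tool_pos']); t=None if ang is None else np.radians((a-ang+90)%180-90)
    print('d_tool',np.round(d,4),'turn_z',None if t is None else round(t,3),'| yaw_y %.1f'%a,'pos',np.round(st['tool_pos'],4),'tilt',np.round(M[:2,2],4),'t %.1f'%st['clock'])
def feet(s,st,tag,z=0.0535):
    """bright aluminium/cap blobs: candidate circles"""
    g=cv2.cvtColor(s['frame'],cv2.COLOR_RGB2GRAY); save(s,tag)
    c=cv2.HoughCircles(cv2.medianBlur(g,3),cv2.HOUGH_GRADIENT,1,25,param1=120,param2=22,minRadius=8,maxRadius=45)
    for u,v,r in (c[0] if c is not None else []):
        print('circ',u,v,r,np.round(wplane(s,st,u,v,0.044)[:2],4),np.round(wplane(s,st,u,v,0.064)[:2],4))
E
python3 -m jog '[[[-0.05,-0.017,0,0,0,0.166],[-0.05,-0.009,0,0,0,0.166]]]' 0.0 ; python3 -c "
from h import *
delta([.44,.42,.25],0)"
```

```text
clock: 0.45
tool_pos: [0.2355, 0.5503, 0.2385]
eef_rot: [0.284, 0.959, -0.0, -0.0]
contact_force: [0.3, -0.1, 0.5]
opening: 0.798
finger_force: 0.0
d_tool [-0.2425  0.0018 -0.0115] turn_z 0.996 | yaw_y 57.1 pos [0.2355 0.5503 0.2385] tilt [-0.     -0.0001] t 0.5
```

```bash
python3 -m jog '[[[-0.05,0,-0.004,0,0,0],[-0.05,0,-0.004,0,0,0],[-0.05,0,-0.004,0,0,0],[-0.05,0,0,0,0,0],[-0.043,0.002,0,0,0,0],[0,0,0,0,0,0.166],[0,0,0,0,0,0.166],[0,0,0,0,0,0.166],[0,0,0,0,0,0.166],[0,0,0,0,0,0.166],[0,0,0,0,0,0.166],[0,0,0,0,0,0]]]'; python3 -c "
from h import *
st=get_state(); s=snapshot('wrist'); delta([.44,.42,.25],0,st); feet(s,st,'w1'); print(st['q'])"
```

```text
clock: 1.95
tool_pos: [0.4401, 0.4214, 0.2505]
eef_rot: [0.705, 0.709, -0.0, 0.0]
contact_force: [0.1, -0.5, 0.1]
opening: 0.004
finger_force: 0.0
d_tool [-0.0014 -0.0001  0.0005] turn_z 0.006 | yaw_y 0.3 pos [0.4401 0.4214 0.2505] tilt [-0.0001 -0.0006] t 1.9
circ 437.5 192.5 37.7 [0.6247 0.4175] [0.6143 0.4217]
circ 279.5 224.5 18.5 [0.4355 0.3771] [0.4358 0.3837]
circ 348.5 162.5 19.3 [0.5115 0.4493] [0.5074 0.4518]
circ 527.5 202.5 24.1 [0.7782 0.4077] [0.7591 0.4125]
circ 551.5 212.5 29.3 [0.8362 0.3936] [0.8137 0.3992]
[-0.92713626  0.65659833  0.15534927  1.61244491 -0.12210159  0.88254053
 -0.71983697]
```

View pics/w1.png

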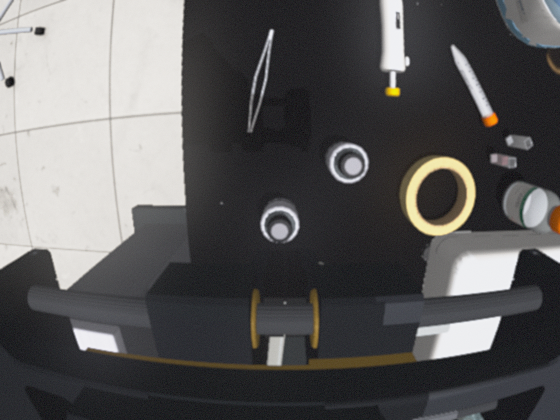

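The wrist view shows foot A with its cap top at about (352,166) and foot B with its cap top at about (279,230). The tape is at (438,195), 80 mm clear.

```bash
python3 -c "
from h import *
st=get_state(); s=snapshot('wrist')
a=wplane(s,st,351.5,166,.064); b=wplane(s,st,279,230,.064); print(a,b)
delta([*a[:2],.075],0,st); delta([*b[:2],.075],0,st)"
```

```text
[0.51076354 0.44825743 0.064     ] [0.43531366 0.37739422 0.064     ]
d_tool [0.0264 0.0709 0.1755] turn_z 0.007 | yaw_y 0.4 pos [0.4401 0.4214 0.2505] tilt [-0.0002 -0.0004] t 2.0
d_tool [-0.0439 -0.0051  0.1755] turn_z 0.007 | yaw_y 0.4 pos [0.4401 0.4214 0.2505] tilt [-0.0002 -0.0004] t 2.0
```

```bash
python3 -m jog '[[[0.013,0.035,0.05,0,0,0],[0.013,0.036,0.05,0,0,0],[0,0,0.05,0,0,0],[0,0,0.0255,0,0,0],[0,0,0,0,0,0]]]'; python3 -m jog '[[[0,0,0.007,0,0,0],[0,0,0.006,0,0,0],[0,0,0.005,0,0,0],[0,0,0,0,0,0],[0,0,0,0,0,0]]]'; python3 -m jog '[[[0,0,-0.05,0,0,0],[0,0,-0.05,0,0,0],[0,0,0,0,0,0]]]'; python3 -c "
from h import *
delta([.4353,.3774,.07],0);delta([.511,.4485,.02],0)"
```

```text
clock: 2.68
tool_pos: [0.5096, 0.4463, 0.0732]
eef_rot: [0.705, 0.709, -0.002, -0.0]
contact_force: [0.9, 0.1, 0.3]
opening: 0.007
finger_force: 0.0
clock: 3.3
tool_pos: [0.5117, 0.4482, 0.0584]
eef_rot: [0.706, 0.709, 0.001, 0.0]
contact_force: [1.3, 0.8, 2.1]
opening: 0.003
finger_force: 1.4
clock: 3.68
tool_pos: [0.513, 0.449, 0.1619]
eef_rot: [0.706, 0.708, 0.004, 0.0]
contact_force: [-0.5, -0.0, -0.6]
opening: 0.009
finger_force: 0.0
d_tool [-0.0717 -0.0784  0.0911] turn_z 0.004 | yaw_y 0.2 pos [0.513  0.449  0.1619] tilt [0.0056 0.005 ] t 3.7
d_tool [-0.0012 -0.0027  0.1419] turn_z 0.004 | yaw_y 0.2 pos [0.513  0.449  0.1619] tilt [0.0056 0.005 ] t 3.7
```

```bash
python3 -m jog '[[[-0.036,-0.039,0,0,0,0],[-0.036,-0.039,0,0,0,0],[0,0,0.05,0,0,0],[0,0,0.036,0,0,0],[0,0,0,0,0,0]]]'; python3 -m jog '[[[0,0,0.007,0,0,0],[0,0,0.006,0,0,0],[0,0,0.006,0,0,0],[0,0,0,0,0,0],[0,0,0,0,0,0]]]'; python3 -m jog '[[[0,0,-0.05,0,0,0],[0,0,-0.05,0,0,0],[0,0,0,0,0,0]]]' 0.07; python3 -c "
from h import *
delta([.436,.377,.02],0);delta([.511,.4485,.02],0)"
```

```text
clock: 4.3
tool_pos: [0.4307, 0.3732, 0.0687]
eef_rot: [0.706, 0.709, -0.004, -0.0]
contact_force: [-0.2, 0.1, -0.5]
opening: 0.006
finger_force: 0.0
clock: 4.92
tool_pos: [0.4339, 0.3757, 0.0548]
eef_rot: [0.706, 0.708, 0.001, -0.0]
contact_force: [-1.7, -1.4, 13.2]
opening: 0.003
finger_force: 6.2
clock: 5.3
tool_pos: [0.4358, 0.3773, 0.1571]
eef_rot: [0.706, 0.708, 0.005, 0.0]
contact_force: [-0.3, 0.6, -0.2]
opening: 0.316
finger_force: 0.0
d_tool [-0.0012 -0.0008  0.1371] turn_z 0.004 | yaw_y 0.2 pos [0.4358 0.3773 0.1571] tilt [0.0072 0.0066] t 5.3
d_tool [0.0701 0.0744 0.1381] turn_z 0.004 | yaw_y 0.2 pos [0.4358 0.3773 0.1571] tilt [0.0072 0.0066] t 5.3
```

```bash
python3 -m jog '[[[0,0,0.05,0,0,0],[0,0,0.05,0,0,0],[0,0,0.044,0,0,0],[0,0,0,0,0,0],[0,0,0,0,0,0]]]' 0.07; python3 -m jog '[[[0,0,0,0,0,0],[0,0,0,0,0,0],[0,0,0,0,0,0],[0,0,0,0,0,0]]]' 0.02 25; python3 -m jog '[[[0,0,-0.04,0,0,0],[0,0,-0.06,0,0,0],[0,0,-0.06,0,0,0],[0,0,-0.06,0,0,0],[0,0,-0.02,0,0,0],[0,0,0,0,0,0]]]'; python3 -c "
from h import *
delta([.50,0.0,.25],53)"
```

```text
clock: 5.92
tool_pos: [0.4339, 0.3756, 0.0096]
eef_rot: [0.706, 0.708, 0.001, 0.0]
contact_force: [-0.2, 0.5, -0.5]
opening: 0.797
finger_force: 0.0
clock: 6.42
tool_pos: [0.434, 0.3758, 0.0096]
eef_rot: [0.706, 0.708, 0.001, 0.0]
contact_force: [0.5, -0.2, 7.2]
opening: 0.493
finger_force: 25.0
clock: 7.18
tool_pos: [0.4335, 0.3756, 0.2498]
eef_rot: [0.706, 0.709, 0.001, -0.0]
contact_force: [-0.3, 0.5, -2.4]
opening: 0.492
finger_force: 25.0
d_tool [-0.3758  0.0649 -0.0008] turn_z -0.921 | yaw_y 0.2 pos [0.4335 0.3756 0.2498] tilt [0.0017 0.002 ] t 7.2
```

```bash
python3 -m jog '[[[-0.05,0.01,0,0,0,0],[-0.054,0.01,0,0,0,0],[-0.054,0.01,0,0,0,0],[-0.054,0.01,0,0,0,0],[-0.054,0.01,0,0,0,0],[-0.054,0.01,0,0,0,0],[-0.05,0.005,0,0,0,0],[0,0,0,0,0,0]]]'; python3 -m jog '[[[0,0,0,0,0,-0.154],[0,0,0,0,0,-0.154],[0,0,0,0,0,-0.154],[0,0,0,0,0,-0.154],[0,0,0,0,0,-0.154],[0,0,0,0,0,-0.154],[0,0,0,0,0,0],[0,0,0,0,0,0]]]';  python3 -c "
from h import *
st=get_state(); s=snapshot('wrist'); save(s,'w2'); print(st['q'])
delta([.62,-.066,.15],51.7,st)"
```

```text
clock: 8.18
tool_pos: [0.4984, -0.0001, 0.2469]
eef_rot: [0.709, 0.705, -0.002, -0.0]
contact_force: [-0.1, 0.2, -2.6]
opening: 0.492
finger_force: 25.0
clock: 9.18
tool_pos: [0.4991, 0.006, 0.2478]
eef_rot: [0.317, 0.949, -0.0, -0.001]
contact_force: [0.7, 0.4, -2.1]
opening: 0.495
finger_force: 25.0
[ 0.00702744  0.51475861 -0.17111598  1.92598655  0.12761057  0.71295278
  0.68707104]
d_tool [-0.14    0.0151  0.0975] turn_z 0.024 | yaw_y 53.1 pos [0.4991 0.006  0.2478] tilt [-0.0018  0.0003] t 9.2
```

View pics/w2.png

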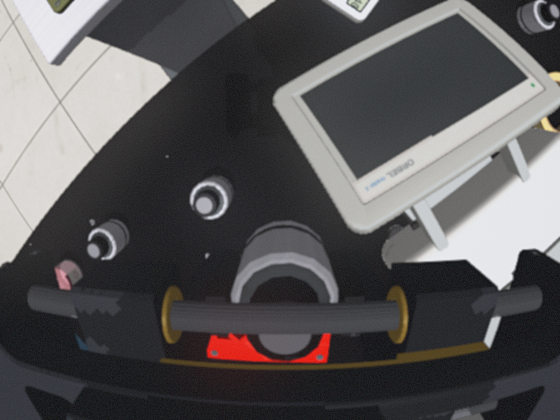

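The wrist view shows foot C at (210,200), foot D at (107,240) and the pink bottle at (68,275). The held foot is at the centre, with the red rack mostly hidden behind it. The V is self-centring, so the top-view rack pose is good enough for placing.

```bash
python3 -m jog '[[[-0.047,0.005,0,0,0,0.024],[-0.047,0.005,0.02,0,0,0],[-0.046,0.005,0.03,0,0,0],[0,0,0.05,0,0,0],[0,0,0.05,0,0,0],[0,0,0.03,0,0,0],[0,0,0,0,0,0]]]';  python3 -c "
from h import *
delta([.62,-.066,.016],51.7)"
```

```text
clock: 10.1
tool_pos: [0.6175, -0.0678, 0.066]
eef_rot: [0.327, 0.945, -0.001, -0.003]
contact_force: [0.2, 0.2, -2.7]
opening: 0.491
finger_force: 25.0
d_tool [-0.0011  0.0032  0.05  ] turn_z 0.001 | yaw_y 51.8 pos [ 0.6175 -0.0678  0.066 ] tilt [-0.0059  0.0002] t 10.1
```

```bash
python3 -m jog '[[[0,0,0.03,0,0,0],[0,0,0.015,0,0,0],[0,0,0.004,0,0,0],[0,0,0,0,0,0],[0,0,0,0,0,0]]]'; python3 -m jog '[[[0,0,0,0,0,0],[0,0,0,0,0,0],[0,0,0,0,0,0],[0,0,-0.03,0,0,0],[0,0,-0.05,0,0,0],[0,0,0,0,0,0]]]' 0.07;  python3 -m jog '[[[0.042,0,0,0,0,0],[0,0,0,0,0,0],[0,0,0,0,0,0],[0,0,0,0,0,0],[0,0,0.04,0,0,0],[0,0,0.025,0,0,0],[0,0,0,0,0,0],[0,0,0,0,0,0]]]' 0; python3 -c "
from h import *
delta([.62,-.066,.016],51.7); save(snapshot('top'),'t2')
s=snapshot('wrist'); save(s,'w3')"
```

```text
clock: 10.72
tool_pos: [0.6204, -0.0684, 0.0206]
eef_rot: [0.327, 0.945, 0.0, 0.001]
contact_force: [0.3, -0.5, -2.9]
opening: 0.489
finger_force: 25.0
clock: 11.48
tool_pos: [0.6226, -0.0685, 0.1034]
eef_rot: [0.327, 0.945, 0.001, 0.004]
contact_force: [0.1, 0.2, -0.4]
opening: 0.796
finger_force: 0.0
clock: 12.48
tool_pos: [0.5875, -0.0427, 0.0352]
eef_rot: [0.328, 0.945, 0.0, 0.001]
contact_force: [-0.5, -0.0, 0.9]
opening: 0.004
finger_force: 0.0
d_tool [-0.0399  0.0018  0.0193] turn_z 0.001 | yaw_y 51.8 pos [ 0.5875 -0.0427  0.0352] tilt [ 0.0014 -0.0001] t 12.5
```

View pics/w3.png

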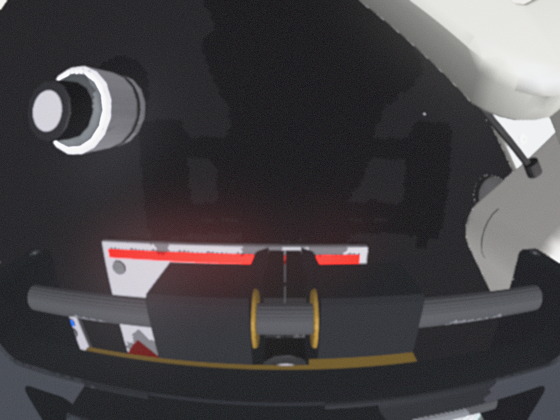

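The plate's front edge runs from (105,242) to (367,247), which gives the rack pose. The cap of the placed foot just shows behind the fingers.

```bash
cat >> h.py <<'E'
def rack(l,r):
    "front corners: l = +y end, r = -y end"
    y=l-r; L=np.linalg.norm(y[:2]); y=y[:2]/L; x=np.array([y[1],-y[0]]); o=(l+r)[:2]/2+.06*x
    print('L %.4f yaw_y %.1f'%(L,np.degrees(np.arctan2(y[1],y[0]))),'x',np.round(x,4),'o',np.round(o,4),'a',np.round(o+.02*x+.038*y,4),'b',np.round(o+.02*x-.038*y,4)); return o,x,y
E
python3 -c "
from h import *
st=get_state(); s=snapshot('wrist')
l=wplane(s,st,368.5,246,.005); r=wplane(s,st,103,241,.005); o,x,y=rack(l,r)
p=st['tool_pos'][:2]-o; print('tcp in rack',p@x,p@y)
"
```

```text
L 0.1693 yaw_y 51.3 x [ 0.7802 -0.6256] o [ 0.6152 -0.1063] a [ 0.6545 -0.0892] b [ 0.607  -0.1485]
tcp in rack -0.06131973086716432 0.03257871055283561
```

```bash
python3 -m jog '[[[0,0.005,0.008,0,0,0],[-0.006,0,0,0,0,0],[-0.006,0,0,0,0,0],[-0.006,0,0,0,0,0],[-0.006,0,0,0,0,0],[-0.006,0,0,0,0,0],[-0.006,0,0,0,0,0],[-0.006,0,0,0,0,0],[0,0,0,0,0,0],[0,0,0,0,0,0]]]'; python3 -m jog '[[[-0.003,0,0,0,0,0],[-0.003,0,0,0,0,0],[0,0,0,0,0,0]]]'; python3 -m jog '[[[-0.002,0,0,0,0,0],[0,0,0,0,0,0]]]'; python3 -c "
from h import *
st=get_state();o=np.array([.6152,-.1063]);x=np.array([.7802,-.6256]);p=st['tool_pos'][:2]-o;print(p@x,p@[-x[1],x[0]],st['contact_force'][:2]@x)"
```

```text
clock: 13.88
tool_pos: [0.623, -0.0643, 0.0267]
eef_rot: [0.327, 0.945, 0.0, 0.0]
contact_force: [-0.2, 0.0, -0.4]
opening: 0.001
finger_force: 0.0
clock: 14.25
tool_pos: [0.6277, -0.0683, 0.0266]
eef_rot: [0.327, 0.945, 0.0, 0.0]
contact_force: [0.2, -0.4, 0.0]
opening: 0.004
finger_force: 0.1
clock: 14.5
tool_pos: [0.6283, -0.0689, 0.0265]
eef_rot: [0.327, 0.945, 0.0, -0.001]
contact_force: [-2.8, 0.7, 2.2]
opening: 0.005
finger_force: 1.6
-0.01323235713016267 0.037390408387340826 -2.6021285542955463
```

```bash
python3 -m jog '[[[-0.002,0,0,0,0,0],[-0.002,0,0,0,0,0],[0,0,0,0,0,0],[0,0,0,0,0,0]]]'; python3 -m jog '[[[-0.002,0,0,0,0,0],[-0.002,0,0,0,0,0],[0,0,0,0,0,0],[0,0,0,0,0,0]]]'; python3 -c "
from h import *
st=get_state();o=np.array([.6152,-.1063]);x=np.array([.7802,-.6256]);p=st['tool_pos'][:2]-o;print(p@x,p@[-x[1],x[0]],st['contact_force'][:2]@x)"
```

```text
clock: 15.0
tool_pos: [0.6283, -0.0693, 0.0263]
eef_rot: [0.327, 0.945, -0.0, -0.004]
contact_force: [-8.7, 6.3, 8.9]
opening: 0.007
finger_force: 5.3
clock: 15.5
tool_pos: [0.6282, -0.07, 0.0261]
eef_rot: [0.326, 0.945, -0.0, -0.008]
contact_force: [-16.0, 7.7, 13.5]
opening: 0.01
finger_force: 8.5
-0.012544745583759915 0.03648620898108238 -17.293711835082117
```

```bash
python3 -m jog '[[[0.01,0,0,0,0,0],[0.012,0,0,0,0,0],[0,0,-0.06,0,0,0],[0.03,0,-0.06,0,0,0],[0.05,-0.02,-0.06,0,0,0],[0.03,-0.03,-0.045,0,0,0],[0,-0.04,0,0,0,0],[0,0,0,0,0,0],[0,0,0,0,0,0]]]'; python3 -c "
from h import *
st=get_state(); s=snapshot('wrist'); feet(s,st,'w4'); delta([.456,-.073,.08],20,st); delta([.413,-.226,.08],20,st);
t=snapshot('top'); f=t['frame'][150:270,290:420]; cv2.imwrite('pics/comb.png',np.vstack([s['frame'],cv2.resize(f,(0,0),fx=1.5,fy=1.5)[:,:].copy() if 0 else np.pad(cv2.resize(f,(195,180)),((0,0),(0,365),(0,0)))])[:,:,::-1])"
```

```text
clock: 16.62
tool_pos: [0.49, -0.0679, 0.2341]
eef_rot: [0.327, 0.945, 0.0, 0.001]
contact_force: [0.2, 0.5, 0.4]
opening: 0.005
finger_force: 0.0
circ 262.5 168.5 20.5 [ 0.4601 -0.0713] [ 0.4587 -0.0684]
circ 137.5 224.5 15.8 [ 0.4171 -0.227 ] [ 0.4182 -0.215 ]
circ 91.5 264.5 17.4 [ 0.4118 -0.3243] [ 0.4132 -0.3065]
circ 442.5 151.5 10.0 [0.5658 0.1004] [0.558  0.0931]
d_tool [ 0.0237 -0.0253  0.154 ] turn_z 0.555 | yaw_y 51.8 pos [ 0.49   -0.0679  0.2341] tilt [0.0018 0.0003] t 16.6
d_tool [-0.0372 -0.1721  0.1539] turn_z 0.555 | yaw_y 51.8 pos [ 0.49   -0.0679  0.2341] tilt [0.0018 0.0003] t 16.6
```

View pics/comb.png

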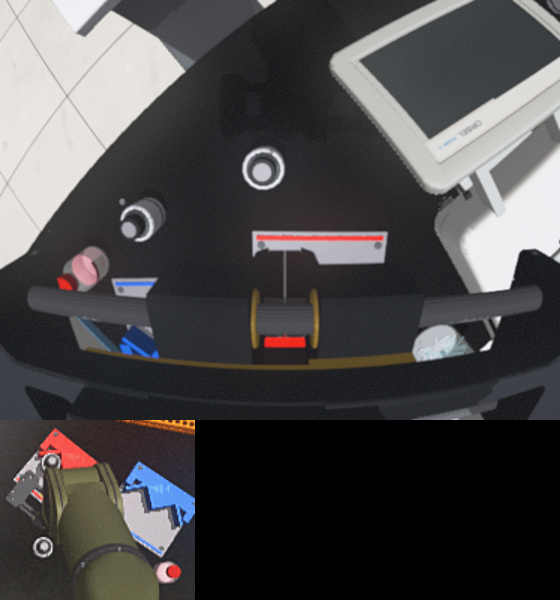

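The first foot sits in the V of the red nest (top inset at (50,460)). Foot C's cap is at (262,172) and foot D's cap at (131,230). Now press C.

```bash
python3 -m jog '[[[0,0,0,0,0,0.185],[0,0,0,0,0,0.185],[0,0,0,0,0,0.185],[0.007,-0.03,0.05,0,0,0],[0,0,0.06,0,0,0],[0,0,0.05,0,0,0],[0,0,0,0,0,0],[0,0,0,0,0,0]]]'; python3 -m jog '[[[0,0,0.006,0,0,0],[0,0,0.006,0,0,0],[0,0,0.006,0,0,0],[0,0,0,0,0,0],[0,0,0,0,0,0]]]'; python3 -m jog '[[[0,0,-0.03,0,0,0],[0,0,-0.03,0,0,0],[0,0,0,0,0,0],[0,0,0,0,0,0]]]'; python3 -c "
from h import *
delta([.4595,-.072,.07],20);delta([.415,-.226,.07],20)"
```

```text
clock: 17.73
tool_pos: [0.4596, -0.0714, 0.075]
eef_rot: [0.573, 0.819, 0.0, 0.001]
contact_force: [0.7, 0.0, -0.0]
opening: 0.007
finger_force: 0.0
clock: 18.35
tool_pos: [0.4596, -0.0718, 0.0563]
eef_rot: [0.574, 0.819, 0.001, 0.001]
contact_force: [1.7, -0.5, 3.5]
opening: 0.008
finger_force: 1.7
clock: 18.85
tool_pos: [0.4577, -0.0716, 0.1154]
eef_rot: [0.574, 0.819, -0.0, -0.001]
contact_force: [-1.0, 0.7, -0.4]
opening: 0.005
finger_force: 0.0
d_tool [-0.001   0.0016  0.0454] turn_z -0.0 | yaw_y 20.0 pos [ 0.4577 -0.0716  0.1154] tilt [-0.0017  0.0002] t 18.9
d_tool [-0.1305 -0.0929  0.0455] turn_z -0.0 | yaw_y 20.0 pos [ 0.4577 -0.0716  0.1154] tilt [-0.0017  0.0002] t 18.9
```

```bash
python3 -m jog '[[[-0.044,-0.031,0,0,0,0],[-0.044,-0.031,0,0,0,0],[-0.042,-0.031,0,0,0,0],[0,0,0.04,0,0,0],[0,0,0,0,0,0],[0,0,0,0,0,0]]]'; python3 -m jog '[[[0,0,0.006,0,0,0],[0,0,0.006,0,0,0],[0,0,0.006,0,0,0],[0,0,0,0,0,0],[0,0,0,0,0,0]]]'; python3 -m jog '[[[0,0,-0.05,0,0,0],[0,0,-0.05,0,0,0],[0,0,0,0,0,0],[0,0,0,0,0,0]]]' 0.075; python3 -c "
from h import *
st=get_state(); s=snapshot('wrist');save(s,'w5');delta([.4595,-.072,.07],20,st);delta([.415,-.226,.01],20,st)"
```

```text
clock: 19.6
tool_pos: [0.4155, -0.2245, 0.0759]
eef_rot: [0.573, 0.82, 0.0, -0.001]
contact_force: [0.1, -0.4, -0.1]
opening: 0.002
finger_force: 0.0
clock: 20.23
tool_pos: [0.4163, -0.2253, 0.0586]
eef_rot: [0.573, 0.819, 0.0, 0.001]
contact_force: [0.2, 1.5, 8.9]
opening: 0.004
finger_force: 4.5
clock: 20.72
tool_pos: [0.4153, -0.2255, 0.1576]
eef_rot: [0.574, 0.819, -0.0, -0.0]
contact_force: [0.1, -0.5, 0.1]
opening: 0.435
finger_force: 0.0
d_tool [0.1291 0.0941 0.0876] turn_z 0.0 | yaw_y 20.0 pos [ 0.4153 -0.2255  0.1576] tilt [-0.0004  0.0002] t 20.7
d_tool [-0.0004 -0.0004  0.1476] turn_z 0.0 | yaw_y 20.0 pos [ 0.4153 -0.2255  0.1576] tilt [-0.0004  0.0002] t 20.7
```

View pics/w5.png

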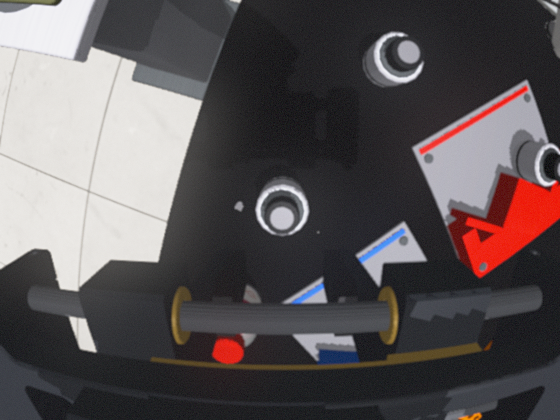

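D's cap is at (280,218). The red rack shows with the seated foot touching both faces at (540,163). The bottle's cap is at (229,350) and the blue plate's +y front corner at (404,223).

```bash
python3 -c "
from h import *
st=get_state(); s=snapshot('wrist')
for p in [(280.5,218,.064),(282,207,.044),(229,350,.09),(404,223,.005),(357.5,257,.005),(412.5,149,.005),(527,81,.005),(406,51,.064)]: print(p,np.round(wplane(s,st,*p),4))
"; python3 -m jog '[[[0,0,0.05,0,0,0],[0,0,0.05,0,0,0],[0,0,0.04,0,0,0],[0,0,0,0,0,0],[0,0,0,0,0,0]]]'
```

```text
(280.5, 218, 0.064) [ 0.4138 -0.228   0.064 ]
(282, 207, 0.044) [ 0.4135 -0.2244  0.044 ]
(229, 350, 0.09) [ 0.41   -0.3454  0.09  ]
(404, 223, 0.005) [ 0.5381 -0.2075  0.005 ]
(357.5, 257, 0.005) [ 0.5068 -0.2573  0.005 ]
(412.5, 149, 0.005) [ 0.5151 -0.1364  0.005 ]
(527, 81, 0.005) [ 0.6215 -0.0044  0.005 ]
(406, 51, 0.064) [ 0.4582 -0.0712  0.064 ]
clock: 21.45
tool_pos: [0.4155, -0.2256, 0.0184]
eef_rot: [0.574, 0.819, -0.0, -0.0]
contact_force: [0.2, -0.9, 0.9]
opening: 0.852
finger_force: 0.0
```

```bash
python3 -m jog '[[[0,0,0,0,0,0],[0,0,0,0,0,0],[0,0,0,0,0,0],[0,0,0,0,0,0]]]' 0.02 25; python3 -m jog '[[[0,0,-0.04,0,0,0],[0,0,-0.06,0,0,0],[0,0,-0.03,0,0,-0.185],[0,0,0,0,0,-0.185],[0,0,0,0,0,-0.177],[0,0,0,0,0,0],[0,0,0,0,0,0]]]'; python3 -c "
from h import *
delta([.576,-.1235,.0245],51.3)"
```

```text
clock: 21.95
tool_pos: [0.415, -0.226, 0.0186]
eef_rot: [0.574, 0.819, -0.0, -0.0]
contact_force: [-1.6, -0.7, 6.7]
opening: 0.493
finger_force: 25.0
clock: 22.82
tool_pos: [0.4154, -0.2256, 0.1477]
eef_rot: [0.332, 0.943, 0.0, -0.0]
contact_force: [-0.5, 0.1, -2.6]
opening: 0.492
finger_force: 25.0
d_tool [-0.0612  0.1802  0.1232] turn_z -0.002 | yaw_y 51.2 pos [ 0.4154 -0.2256  0.1477] tilt [-0.0005  0.0004] t 22.8
```

```bash
python3 -m jog '[[[-0.015,0.045,0,0,0,0],[-0.015,0.045,0,0,0,0],[-0.015,0.045,0,0,0,0],[-0.016,0.045,0,0,0,0],[0,0,0.05,0,0,0],[0,0,0.04,0,0,0],[0,0,0,0,0,0],[0,0,0.015,0,0,0],[0,0,0.01,0,0,0],[0,0,0.005,0,0,0],[0,0,0,0,0,0],[0,0,0,0,0,0]]]'; python3 -c "
from h import *
delta([.576,-.1235,.0235],51.3)"
```

```text
clock: 24.32
tool_pos: [0.5761, -0.1233, 0.0284]
eef_rot: [0.331, 0.944, 0.0, 0.0]
contact_force: [0.7, 0.4, -2.3]
opening: 0.494
finger_force: 25.0
d_tool [-0.     -0.0002  0.0049] turn_z 0.001 | yaw_y 51.3 pos [ 0.5761 -0.1233  0.0284] tilt [ 0.0009 -0.    ] t 24.3
```

```bash
python3 -m jog '[[[0,0,0.0045,0,0,0],[0,0,0,0,0,0]]]'; python3 -m jog '[[[0,0,0,0,0,0],[0,0,0,0,0,0],[0,0,0,0,0,0],[0,0,-0.03,0,0,0],[0,0,-0.05,0,0,0],[0,0,0,0,0,0]]]' 0.07;  python3 -m jog '[[[0.045,0,0,0,0,0],[0,0,0,0,0,0],[0,0,0,0,0,0],[0,0,0,0,0,0],[0,0,0.045,0,0,0],[0,0,0.03,0,0,0],[0,0,0,0,0,0],[0,0,0,0,0,0]]]' 0;python3 -m jog '[[[-0.006,0,0,0,0,0],[-0.006,0,0,0,0,0],[-0.006,0,0,0,0,0],[-0.006,0,0,0,0,0],[-0.006,0,0,0,0,0],[-0.006,0,0,0,0,0],[-0.006,0,0,0,0,0],[-0.005,0,0,0,0,0],[0,0,0,0,0,0],[0,0,0,0,0,0]]]';  python3 -c "
from h import *
st=get_state();o=np.array([.6152,-.1063]);x=np.array([.7802,-.6256]);p=st['tool_pos'][:2]-o;print(p@x,p@[-x[1],x[0]],st['contact_force'][:2]@x)"
```

```text
clock: 24.58
tool_pos: [0.5762, -0.1233, 0.0236]
eef_rot: [0.331, 0.944, 0.0, 0.0]
contact_force: [0.7, 0.9, -1.0]
opening: 0.495
finger_force: 25.0
clock: 25.32
tool_pos: [0.5784, -0.1236, 0.1069]
eef_rot: [0.331, 0.944, 0.001, 0.004]
contact_force: [-0.4, -0.4, -0.2]
opening: 0.789
finger_force: 0.0
clock: 26.32
tool_pos: [0.5414, -0.0955, 0.0291]
eef_rot: [0.331, 0.944, 0.0, 0.001]
contact_force: [0.1, 0.0, 0.2]
opening: 0.007
finger_force: 0.0
clock: 27.58
tool_pos: [0.5774, -0.1247, 0.0284]
eef_rot: [0.331, 0.944, -0.0, 0.0]
contact_force: [-0.9, 0.0, -0.4]
opening: 0.003
finger_force: 0.0
-0.017956873753905124 -0.03796701563097534 -0.7225915518715836
```

```bash
python3 -m jog '[[[-0.003,0,0,0,0,0],[-0.002,0,0,0,0,0],[-0.002,0,0,0,0,0],[-0.002,0,0,0,0,0],[0,0,0,0,0,0],[0,0,0,0,0,0]]]'; python3 -m jog '[[[-0.002,0,0,0,0,0],[-0.002,0,0,0,0,0],[0,0,0,0,0,0],[0,0,0,0,0,0]]]';  python3 -c "
from h import *
st=get_state();o=np.array([.6152,-.1063]);x=np.array([.7802,-.6256]);p=st['tool_pos'][:2]-o;print(p@x,p@[-x[1],x[0]],st['contact_force'][:2]@x)"
```

```text
clock: 28.32
tool_pos: [0.5807, -0.1282, 0.0282]
eef_rot: [0.33, 0.944, -0.0, -0.004]
contact_force: [-7.8, 4.0, 6.0]
opening: 0.007
finger_force: 4.4
clock: 28.82
tool_pos: [0.5807, -0.1292, 0.028]
eef_rot: [0.33, 0.944, -0.001, -0.007]
contact_force: [-12.8, 6.5, 10.6]
opening: 0.005
finger_force: 7.3
-0.012590428728638347 -0.03950396630395919 -14.092688830452714
```

```bash
python3 -m jog '[[[0.01,0,0,0,0,0],[0.012,0,0,0,0,0],[0,0,-0.06,0,0,0],[0,0,-0.06,0,0,0],[0.04,0,-0.04,0,0,0],[0.04,-0.015,0,0,0,0.18],[0.02,-0.02,0,0,0,0.18],[0,0,0,0,0,0],[0,0,0,0,0,0]]]' 0.072; python3 -c "
from h import *
st=get_state(); s=snapshot('wrist'); feet(s,st,'w6'); delta([.459,-.0715,.018],30.6,st)
t=snapshot('top'); save(t,'t6')"
```

```text
clock: 29.95
tool_pos: [0.4718, -0.0787, 0.1887]
eef_rot: [0.494, 0.87, 0.001, 0.001]
contact_force: [0.3, -0.7, -0.2]
opening: 0.814
finger_force: 0.0
circ 274.5 187.5 21.7 [ 0.4599 -0.0732] [ 0.4583 -0.0694]
circ 419.5 311.5 35.5 [ 0.6715 -0.1109] [ 0.6554 -0.1045]
d_tool [ 0.013  -0.0077  0.1707] turn_z 0.004 | yaw_y 30.8 pos [ 0.4718 -0.0787  0.1887] tilt [ 0.0026 -0.0001] t 29.9
```

View pics/w6.png

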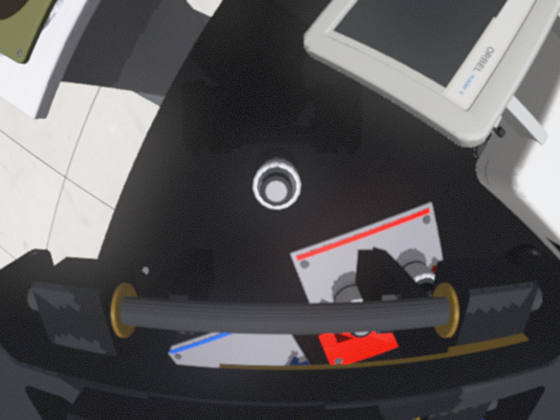

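Foot C is unmoved, with its cap at (276,190). Both red feet are in their nests. Grasp C.

```bash
python3 -m jog '[[[0.013,-0.008,0.05,0,0,0],[0,0,0.05,0,0,0],[0,0,0.05,0,0,0],[0,0,0.02,0,0,0],[0,0,0,0,0,0],[0,0,0,0,0,0]]]' 0.072; python3 -m jog '[[[0,0,0,0,0,0],[0,0,0,0,0,0],[0,0,0,0,0,0],[0,0,0,0,0,0]]]' 0.02 25; python3 -m jog '[[[0,0,-0.04,0,0,0],[0,0,-0.06,0,0,0],[0,0,-0.05,0,0,-0.17],[0,0,0,0,0,-0.17],[0,0,0,0,0,-0.12],[0,0,0,0,0,0],[0,0,0,0,0,0]]]'; python3 -c "
from h import *
# blue estimate from top corners
x=np.array([.838,-.545]);y=np.array([.545,.838]); o=np.array([.538,-.2075])-.085*y+.06*x
print(o); a=o+.02*x+.038*y; b=a-.076*y; print(a,b)
delta([*(b-.04*x),.024],57)"
```

```text
clock: 30.8
tool_pos: [0.4584, -0.0717, 0.0194]
eef_rot: [0.495, 0.869, 0.001, 0.0]
contact_force: [-1.5, 0.3, 0.2]
opening: 0.816
finger_force: 0.0
clock: 31.3
tool_pos: [0.4581, -0.0715, 0.0195]
eef_rot: [0.495, 0.869, 0.0, 0.0]
contact_force: [0.5, 0.5, 5.4]
opening: 0.49
finger_force: 25.0
clock: 32.17
tool_pos: [0.4569, -0.0718, 0.1686]
eef_rot: [0.284, 0.959, -0.0, -0.001]
contact_force: [0.0, 0.5, -2.7]
opening: 0.493
finger_force: 25.0
[ 0.541955 -0.31143 ]
[ 0.579425 -0.290486] [ 0.538005 -0.354174]
d_tool [-0.1823 -0.1923  0.1444] turn_z -0.001 | yaw_y 56.9 pos [ 0.4569 -0.0718  0.1686] tilt [-0.0024  0.0002] t 32.2
```

```bash
python3 -m jog '[[[-0.04,-0.04,0,0,0,0],[-0.04,-0.04,0,0,0,0],[-0.04,-0.04,0,0,0,0],[-0.04,-0.04,0,0,0,0],[-0.032,-0.032,0,0,0,0],[0,0,0.045,0,0,0],[0,0,0,0,0,0],[0,0,0,0,0,0]]]'; python3 -c "
from h import *
st=get_state(); s=snapshot('wrist'); save(s,'w7'); delta([.5129,-.3378,.024],57,st)"
```

```text
clock: 33.17
tool_pos: [0.5146, -0.3361, 0.1244]
eef_rot: [0.283, 0.959, 0.0, -0.001]
contact_force: [-0.5, -0.7, -2.6]
opening: 0.495
finger_force: 25.0
d_tool [ 0.0004 -0.0024  0.1004] turn_z 0.002 | yaw_y 57.1 pos [ 0.5146 -0.3361  0.1244] tilt [-0.001   0.0009] t 33.2
```

View pics/w7.png

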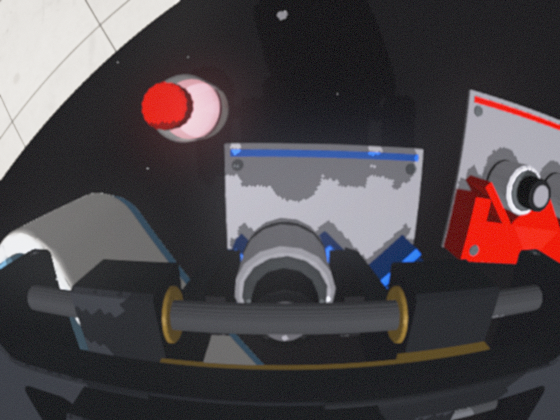

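The blue plate's front edge runs from (225,145) to (423,151). The bottle is at (165,103), and the large instrument's near side runs from (125,200) to (260,360). I check its clearance before going down.

```bash
python3 -c "
from h import *
st=get_state(); s=snapshot('wrist'); t=snapshot('top'); save(t,'t7')
l=wplane(s,st,424,150,.005); r=wplane(s,st,223.5,144,.005); rack(l,r)
print('bottle',wplane(s,st,167,104,.09))
for z in (0,.1,.2): print(z,[np.round(wplane(s,st,u,v,z)[:2],3) for u,v in ((125,200),(185,282),(260,360))],[np.round(plane(t,u,v,z)[:2],3) for u,v in ((428,246),(443,132))])
c=t['frame'][120:290,330:560]; cv2.imwrite('pics/c7.png',cv2.resize(c,None,fx=3,fy=3)[:,:,::-1])"
```

```text
L 0.1720 yaw_y 56.4 x [ 0.833  -0.5532] o [ 0.5422 -0.3105] a [ 0.5799 -0.2899] b [ 0.5379 -0.3532]
bottle [ 0.40999124 -0.3469577   0.09      ]
0 [array([ 0.432, -0.458]), array([ 0.529, -0.459]), array([ 0.648, -0.452])] [array([ 0.43 , -0.455]), array([ 0.839, -0.521])]
0.1 [array([ 0.441, -0.399]), array([ 0.503, -0.399]), array([ 0.578, -0.395])] [array([ 0.424, -0.417]), array([ 0.804, -0.478])]
0.2 [array([ 0.45, -0.34]), array([ 0.476, -0.34 ]), array([ 0.508, -0.338])] [array([ 0.419, -0.379]), array([ 0.768, -0.435])]
```

View pics/c7.png

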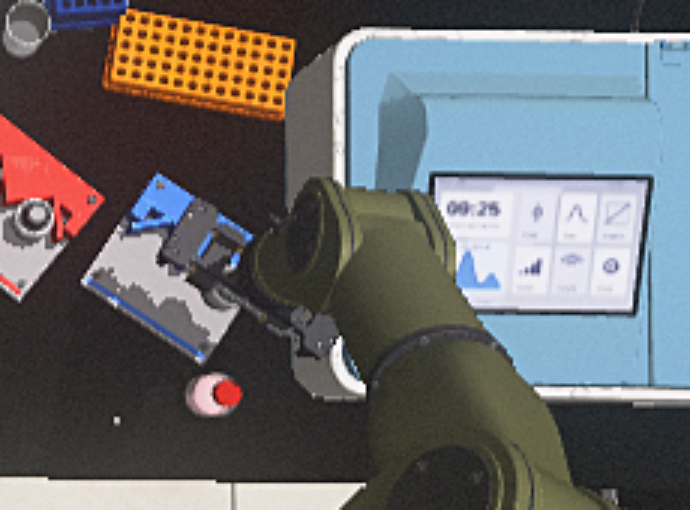

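The instrument wall stands at y ≈ -0.455 and is about 0.14 high. The body corner reaches y ≈ -0.434, so it is clear. Lower in steps and watch the force.

```bash
python3 -m jog '[[[0,-0.002,0.03,0,0,0],[0,0,0.03,0,0,0],[0,0,0,0,0,0]]]'; python3 -m jog '[[[0,0,0.02,0,0,0],[0,0,0.012,0,0,0],[0,0,0,0,0,0],[0,0,0.005,0,0,0],[0,0,0.002,0,0,0],[0,0,0,0,0,0]]]'; python3 -c "
from h import *
delta([.5129,-.3366,.0245],56.4)"
```

```text
clock: 33.7
tool_pos: [0.512, -0.3381, 0.063]
eef_rot: [0.283, 0.959, 0.0, -0.002]
contact_force: [0.6, 0.5, -1.9]
opening: 0.491
finger_force: 25.0
clock: 34.45
tool_pos: [0.513, -0.3389, 0.0249]
eef_rot: [0.283, 0.959, -0.0, -0.001]
contact_force: [-0.1, -0.2, -2.3]
opening: 0.492
finger_force: 25.0
d_tool [0.0013 0.0019 0.0004] turn_z 0.012 | yaw_y 57.1 pos [ 0.513  -0.3389  0.0249] tilt [-0.001   0.0002] t 34.5
```

```bash
python3 -m jog '[[[0,0,0,0,0,0],[0,0,0,0,0,0],[0,0,0,0,0,0],[0,0,-0.03,0,0,0],[0,0,-0.05,0,0,0],[0,0,0,0,0,0]]]' 0.064;  python3 -m jog '[[[0.042,0.002,0,0,0,0.012],[0,0,0,0,0,0],[0,0,0,0,0,0],[0,0,0,0,0,0],[0,0,0.045,0,0,0],[0,0,0.023,0,0,0],[0,0,0,0,0,0],[0,0,0,0,0,0]]]' 0;python3 -m jog '[[[-0.006,0,0,0,0,0],[-0.006,0,0,0,0,0],[-0.006,0,0,0,0,0],[-0.006,0,0,0,0,0],[-0.006,0,0,0,0,0],[-0.004,0,0,0,0,0],[0,0,0,0,0,0],[0,0,0,0,0,0]]]';  python3 -c "
from h import *
st=get_state();o=np.array([.5422,-.3105]);x=np.array([.833,-.5532]);p=st['tool_pos'][:2]-o;print(p@x,p@[-x[1],x[0]],st['contact_force'][:2]@x)"
```

```text
clock: 35.2
tool_pos: [0.5157, -0.3401, 0.1086]
eef_rot: [0.284, 0.959, -0.001, 0.003]
contact_force: [0.5, 0.4, 0.0]
opening: 0.727
finger_force: 0.0
clock: 36.2
tool_pos: [0.4797, -0.3147, 0.0375]
eef_rot: [0.289, 0.957, -0.0, 0.0]
contact_force: [-0.9, -0.4, 0.3]
opening: 0.004
finger_force: 0.0
clock: 37.2
tool_pos: [0.5073, -0.3332, 0.0368]
eef_rot: [0.289, 0.957, -0.0, -0.0]
contact_force: [0.7, 0.2, 0.2]
opening: 0.006
finger_force: 0.0
-0.016475238465050387 -0.0382156336235663 0.45518780128387487
```

```bash
python3 -m jog '[[[-0.002,0,0,0,0,0],[-0.002,0,0,0,0,0],[-0.002,0,0,0,0,0],[-0.002,0,0,0,0,0],[0,0,0,0,0,0],[0,0,0,0,0,0]]]'; python3 -m jog '[[[-0.002,0,0,0,0,0],[-0.002,0,0,0,0,0],[0,0,0,0,0,0],[0,0,0,0,0,0]]]';  python3 -c "
from h import *
st=get_state();o=np.array([.5422,-.3105]);x=np.array([.833,-.5532]);p=st['tool_pos'][:2]-o;print(p@x,p@[-x[1],x[0]],st['contact_force'][:2]@x)"
```

```text
clock: 37.95
tool_pos: [0.5094, -0.3363, 0.0363]
eef_rot: [0.289, 0.957, -0.0, -0.005]
contact_force: [-8.0, 5.1, 5.3]
opening: 0.005
finger_force: 4.5
clock: 38.45
tool_pos: [0.5096, -0.3373, 0.0361]
eef_rot: [0.289, 0.957, -0.0, -0.009]
contact_force: [-13.5, 6.8, 12.2]
opening: 0.004
finger_force: 7.5
-0.01229345961932904 -0.040368663437111374 -15.007430624786931
```

```bash
python3 -m jog '[[[0.01,0,0,0,0,0],[0.012,0,0,0,0,0],[0,0,-0.06,0,0,0],[0,0,-0.06,0,0,0],[0,0,-0.06,0,0,0],[0,0,-0.035,0,0,0],[0,0,0,0,0,0],[0,0,0,0,0,0]]]' 0.07; python3 -c "
from h import *
delta([.5,.41,.25],0)
t=snapshot('top'); save(t,'t8')"
```

```text
clock: 39.45
tool_pos: [0.4988, -0.3277, 0.2511]
eef_rot: [0.289, 0.957, -0.0, -0.001]
contact_force: [-0.0, 0.1, -1.0]
opening: 0.798
finger_force: 0.0
d_tool [0.4074 0.615  0.0014] turn_z 0.984 | yaw_y 56.4 pos [ 0.4988 -0.3277  0.2511] tilt [-0.0016  0.0003] t 39.5
```

```bash
python3 -m jog '[[[0.03,0.045,0,0,0,0],[0.03,0.045,0,0,0,0],[0.03,0.045,0,0,0,0],[0.03,0.045,0,0,0,0],[0.03,0.045,0,0,0,0],[0.03,0.045,0,0,0,0],[0.03,0.045,0,0,0,0],[0.03,0.045,0,0,0,0],[0.03,0.045,0,0,0,0],[0.03,0.045,0,0,0,0],[0.03,0.045,0,0,0,0],[0.03,0.045,0,0,0,0]]]'; python3 -m jog '[[[0.03,0.045,0,0,0,0],[0.017,0.03,0,0,0,0],[0,0,0,0,0,0.164],[0,0,0,0,0,0.164],[0,0,0,0,0,0.164],[0,0,0,0,0,0.164],[0,0,0,0,0,0.164],[0,0,0,0,0,0.164],[0,0,0,0,0,0],[0,0,0,0,0,0]]]'; python3 -c "
from h import *
st=get_state(); s=snapshot('wrist'); feet(s,st,'w9')
t=snapshot('top'); c=np.zeros((600,560,3),np.uint8); c[:420]=s['frame']; c[420:]=cv2.resize(t['frame'][150:240,290:430],(560,360))[::2]; cv2.imwrite('pics/c9.png',c[:,:,::-1])
cv2.imwrite('pics/c9.png',np.vstack([s['frame'][:240],cv2.resize(t['frame'][150:240,290:430],(560,360))])[:,:,::-1])
delta([.511,.4485,.02],0,st)"
```

```text
clock: 41.0
tool_pos: [0.4976, 0.3225, 0.2502]
eef_rot: [0.289, 0.957, -0.001, -0.001]
contact_force: [1.6, -0.7, -0.7]
opening: 0.793
finger_force: 0.0
clock: 42.25
tool_pos: [0.5003, 0.4095, 0.251]
eef_rot: [0.706, 0.708, -0.001, -0.0]
contact_force: [-0.6, -0.0, -0.3]
opening: 0.793
finger_force: 0.0
circ 396.5 184.5 40.9 [0.6297 0.4133] [0.6224 0.4171]
circ 295.5 150.5 20.4 [0.5125 0.4494] [0.5119 0.4512]
circ 497.5 195.5 23.5 [0.7785 0.4033] [0.7628 0.4076]
circ 541.5 36.5 22.9 [0.8507 0.63  ] [0.8309 0.6216]
circ 530.5 208.5 19.3 [0.8461 0.3862] [0.8266 0.3915]
d_tool [0.0392 0.0113 0.2309] turn_z 0.003 | yaw_y 0.2 pos [0.5003 0.4095 0.251 ] tilt [-0.0023 -0.001 ] t 42.2
```

View pics/c9.png

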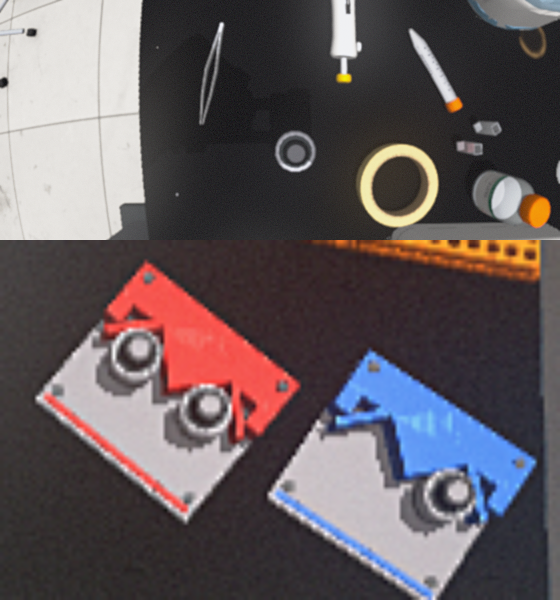

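Foot A is at (295,152), unmoved, and the tape is clear of the fingers. The top view shows the three placed feet seated in their nests.

```bash
python3 -m jog '[[[0.04,0.0115,0.04,0,0,0],[0,0,0.06,0,0,0],[0,0,0.05,0,0,0],[0,0,0,0,0,0],[0,0,0.05,0,0,0],[0,0,0.03,0,0,0],[0,0,0,0,0,0],[0,0,0,0,0,0]]]' 0.06; python3 -m jog '[[[0,0,0,0,0,0],[0,0,0,0,0,0],[0,0,0,0,0,0],[0,0,0,0,0,0]]]' 0.02 25; python3 -m jog '[[[0,0,-0.04,0,0,0],[0,0,-0.06,0,0,0],[0,0,-0.06,0,0,0],[0,0,-0.06,0,0,0],[0,0,-0.01,0,0,0],[0,0,0,0,0,0],[0,0,0,0,0,0]]]'; python3 -c "
from h import *
delta([.5,-.15,.25],56.4)"
```

```text
clock: 43.35
tool_pos: [0.5135, 0.4513, 0.025]
eef_rot: [0.707, 0.707, 0.002, -0.001]
contact_force: [0.0, -0.1, -0.0]
opening: 0.681
finger_force: 0.0
clock: 43.85
tool_pos: [0.5123, 0.4506, 0.0237]
eef_rot: [0.707, 0.707, 0.001, -0.001]
contact_force: [-1.9, -1.4, 7.2]
opening: 0.495
finger_force: 25.0
clock: 44.72
tool_pos: [0.5109, 0.4486, 0.2493]
eef_rot: [0.707, 0.707, -0.003, -0.0]
contact_force: [-0.3, -0.2, -2.0]
opening: 0.49
finger_force: 25.0
d_tool [-0.5986 -0.0111  0.0014] turn_z -0.984 | yaw_y 0.0 pos [0.5109 0.4486 0.2493] tilt [-0.0048 -0.0034] t 44.7
```

```bash
python3 -m jog '[[[-0.05,-0.001,0,0,0,0],[-0.055,-0.001,0,0,0,0],[-0.055,-0.001,0,0,0,0],[-0.055,-0.001,0,0,0,0],[-0.055,-0.001,0,0,0,0],[-0.055,-0.001,0,0,0,0],[-0.055,-0.001,0,0,0,0],[-0.055,-0.001,0,0,0,0],[-0.055,-0.001,0,0,0,0],[-0.055,-0.001,0,0,0,0],[-0.05,-0.001,0,0,0,0],[0,0,0,0,0,0]]]'; python3 -m jog '[[[0,0,0,0,0,-0.164],[0,0,0,0,0,-0.164],[0,0,0,0,0,-0.164],[0,0,0,0,0,-0.164],[0,0,0,0,0,-0.164],[0,0,0,0,0,-0.164],[0,0,0,0,0,0],[0,0,0,0,0,0]]]'; python3 -c "
from h import *
x=np.array([.833,-.5532]); a=np.array([.5799,-.2899])-.032*x
delta([*a,.03],56.4)"
```

```text
clock: 46.22
tool_pos: [0.4991, -0.1507, 0.25]
eef_rot: [0.71, 0.704, -0.003, -0.001]
contact_force: [-1.0, 1.0, -2.5]
opening: 0.495
finger_force: 25.0
clock: 47.22
tool_pos: [0.5007, -0.1446, 0.2512]
eef_rot: [0.29, 0.957, 0.0, -0.001]
contact_force: [0.2, -0.8, -1.7]
opening: 0.489
finger_force: 25.0
d_tool [-0.1151 -0.0768  0.2209] turn_z -0.002 | yaw_y 56.3 pos [ 0.5007 -0.1446  0.2512] tilt [-0.0026  0.001 ] t 47.2
```

```bash
python3 -m jog '[[[-0.038,-0.0255,0,0,0,0],[-0.038,-0.0255,0,0,0,0],[-0.038,-0.0255,0.04,0,0,0],[0,0,0.05,0,0,0],[0,0,0.05,0,0,0],[0,0,0.04,0,0,0],[0,0,0,0,0,0],[0,0,0.02,0,0,0],[0,0,0.01,0,0,0],[0,0,0.004,0,0,0],[0,0,0,0,0,0],[0,0,0,0,0,0]]]'; python3 -c "
from h import *
x=np.array([.833,-.5532]); a=np.array([.5799,-.2899])-.032*x
delta([*a,.0288],56.4)"
```

```text
clock: 48.72
tool_pos: [0.5539, -0.2721, 0.0384]
eef_rot: [0.289, 0.957, -0.0, -0.0]
contact_force: [-0.2, -1.1, -2.4]
opening: 0.488
finger_force: 25.0
d_tool [ 0.0005 -0.0004  0.0096] turn_z -0.0 | yaw_y 56.4 pos [ 0.5539 -0.2721  0.0384] tilt [-0.0001 -0.0001] t 48.7
```

```bash
python3 -m jog '[[[0,0,0.006,0,0,0],[0,0,0.003,0,0,0],[0,0,0,0,0,0]]]'; python3 -m jog '[[[0,0,0,0,0,0],[0,0,0,0,0,0],[0,0,0,0,0,0],[0,0,-0.03,0,0,0],[0,0,-0.05,0,0,0],[0,0,0,0,0,0]]]' 0.064;  python3 -m jog '[[[0.044,0,0,0,0,0],[0,0,0,0,0,0],[0,0,0,0,0,0],[0,0,0,0,0,0],[0,0,0.05,0,0,0],[0,0,0.028,0,0,0],[0,0,0,0,0,0],[0,0,0,0,0,0]]]' 0;python3 -m jog '[[[-0.006,0,0,0,0,0],[-0.006,0,0,0,0,0],[-0.006,0,0,0,0,0],[-0.006,0,0,0,0,0],[-0.006,0,0,0,0,0],[-0.006,0,0,0,0,0],[0,0,0,0,0,0],[0,0,0,0,0,0]]]';  python3 -c "
from h import *
st=get_state();o=np.array([.5422,-.3105]);x=np.array([.833,-.5532]);p=st['tool_pos'][:2]-o;print(p@x,p@[-x[1],x[0]],st['contact_force'][:2]@x)"
```

```text
clock: 49.1
tool_pos: [0.5534, -0.2719, 0.0287]
eef_rot: [0.289, 0.957, -0.0, -0.001]
contact_force: [-0.8, 0.4, -0.3]
opening: 0.493
finger_force: 25.0
clock: 49.85
tool_pos: [0.5563, -0.2728, 0.1125]
eef_rot: [0.289, 0.957, -0.0, 0.003]
contact_force: [0.7, 0.8, -0.1]
opening: 0.728
finger_force: 0.0
clock: 50.85
tool_pos: [0.5178, -0.2479, 0.0316]
eef_rot: [0.289, 0.957, 0.0, 0.0]
contact_force: [-0.1, 0.7, -0.1]
opening: 0.007
finger_force: 0.0
clock: 51.85
tool_pos: [0.5469, -0.2676, 0.0308]
eef_rot: [0.289, 0.957, -0.0, -0.0]
contact_force: [-0.1, 0.5, 0.4]
opening: 0.009
finger_force: 0.0
-0.01982352792546968 0.038334570199013616 -0.3857891097096971
```

```bash
python3 -m jog '[[[-0.003,0,0,0,0,0],[-0.003,0,0,0,0,0],[-0.002,0,0,0,0,0],[-0.002,0,0,0,0,0],[-0.002,0,0,0,0,0],[0,0,0,0,0,0],[0,0,0,0,0,0]]]'; python3 -m jog '[[[-0.002,0,0,0,0,0],[-0.002,0,0,0,0,0],[0,0,0,0,0,0],[0,0,0,0,0,0]]]';  python3 -c "
from h import *
st=get_state();o=np.array([.5422,-.3105]);x=np.array([.833,-.5532]);p=st['tool_pos'][:2]-o;print(p@x,p@[-x[1],x[0]],st['contact_force'][:2]@x)"; python3 -m jog '[[[0.01,0,0,0,0,0],[0.012,0,0,0,0,0],[0,0,-0.06,0,0,0],[0,0,-0.06,0,0,0],[0.05,0,-0.06,0,0,0],[0.05,0.03,-0.035,0,0,0],[0.05,0.04,0,0,0,0],[0.05,0.04,0,0,0,0],[0,0,0,0,0,0],[0,0,0,0,0,0]]]'; python3 -c "
from h import *
t=snapshot('top'); s=snapshot('scene'); cv2.imwrite('pics/c10.png',np.vstack([cv2.resize(s['frame'][180:330,290:440],(400,400))[:240*0+300],cv2.resize(t['frame'][150:225,295:395*1+35-30],(400,300))])[:,:,::-1])
cv2.imwrite('pics/c10.png',np.hstack([cv2.resize(s['frame'][180:330,310:440],(400,460)),cv2.resize(t['frame'][145:265,300:425],(390,460))])[:,:,::-1])"
```

```text
clock: 52.72
tool_pos: [0.5513, -0.2725, 0.0302]
eef_rot: [0.289, 0.957, -0.001, -0.006]
contact_force: [-10.8, 5.5, 8.6]
opening: 0.004
finger_force: 5.6
clock: 53.22
tool_pos: [0.5515, -0.274, 0.0298]
eef_rot: [0.289, 0.957, -0.001, -0.01]
contact_force: [-16.2, 6.5, 12.9]
opening: 0.007
finger_force: 8.4
-0.012465043011356992 0.03555473970488095 -17.14740117846013
clock: 54.48
tool_pos: [0.4487, -0.0752, 0.2315]
eef_rot: [0.289, 0.957, -0.0, 0.0]
contact_force: [0.0, 0.1, 0.1]
opening: 0.008
finger_force: 0.0
```

View pics/c10.png

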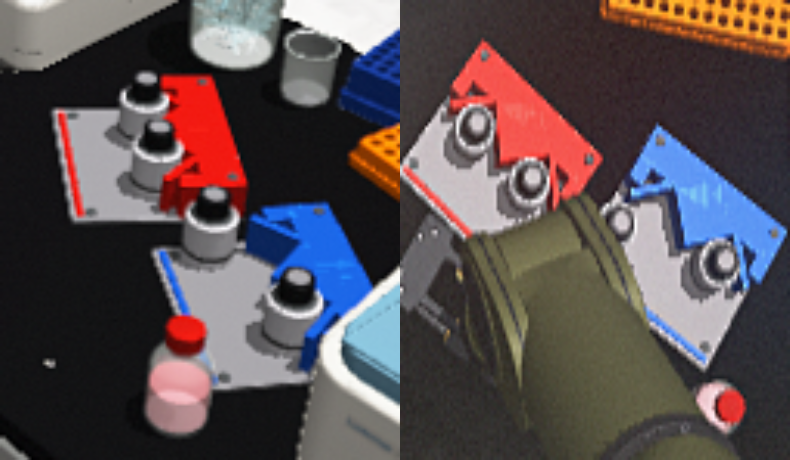

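The final check shows that the last foot is out of its nest: it stands upright near the +y edge of the blue plate (left crop, (210,230)). The other three are seated. I look closer to get its position.

```bash
python3 -c "
from h import *
t=snapshot('top'); print(plane(t,370.5,202,.064)); delta([.61,-.28,.25],56.4)"; python3 -m jog '[[[-0.05,-0.009,0,0,0,0],[-0.05,-0.009,0,0,0,0],[-0.05,-0.009,0,0,0,0],[-0.05,-0.009,0,0,0,0],[-0.045,-0.005,0,0,0,0],[0,0,0,0,0,0],[0,0,0,0,0,0]]]' 0.07; python3 -c "
from h import *
st=get_state(); s=snapshot('wrist'); feet(s,st,'w11'); delta([.55,-.22,.05],56.4,st)"
```

```text
[ 0.56974239 -0.24265997  0.064     ]
d_tool [-0.2477 -0.0794 -0.019 ] turn_z -0.003 | yaw_y 56.2 pos [ 0.4483 -0.0762  0.231 ] tilt [-0.0004 -0.0002] t 54.6
clock: 55.5
tool_pos: [0.6281, -0.2447, 0.2301]
eef_rot: [0.29, 0.957, 0.0, -0.001]
contact_force: [0.6, -0.5, -0.2]
opening: 0.774
finger_force: 0.0
circ 221.5 143.5 43.3 [ 0.5519 -0.2702] [ 0.553  -0.2663]
circ 497.5 233.5 30.7 [ 0.8237 -0.046 ] [ 0.8085 -0.0555]
circ 419.5 133.5 18.3 [ 0.6565 -0.0873] [ 0.6514 -0.0944]
circ 151.5 177.5 15.8 [ 0.5354 -0.3565] [ 0.5375 -0.3474]
circ 254.5 139.5 19.6 [ 0.5681 -0.2397] [ 0.5683 -0.2376]
circ 91.5 82.5 25.2 [ 0.4    -0.3548] [ 0.4102 -0.3458]
circ 351.5 122.5 19.4 [ 0.6077 -0.1467] [ 0.6055 -0.1502]
circ 434.5 268.5 18.8 [ 0.8106 -0.1437] [ 0.7963 -0.1474]
circ 353.5 311.5 40.0 [ 0.8014 -0.2565] [ 0.7876 -0.2535]
circ 312.5 319.5 32.2 [ 0.782 -0.304] [ 0.7693 -0.2981]
circ 520.5 221.5 17.2 [ 0.8318 -0.0057] [ 0.8162 -0.0177]
circ 548.5 241.5 18.8 [0.8957 0.0342] [0.8762 0.0198]
d_tool [ 0.0781 -0.0227  0.1804] turn_z -0.001 | yaw_y 56.3 pos [ 0.6281 -0.2447  0.2301] tilt [-0.0026  0.0012] t 55.5
```

View pics/w11.png

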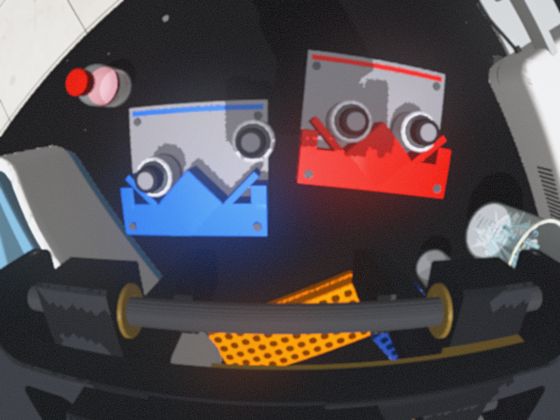

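The last foot was knocked aside and now stands upright on the blue plate at (253,140). The feet at (151,177), (350,122) and (421,132) are home. Its +y side is close to the red block, so I regrasp with the closing axis turned about 45°.

```bash
python3 -m jog '[[[0.053,-0.0285,0.03,0,0,0],[0,0,0.04,0,0,-0.16],[0,0,0.04,0,0,-0.16],[0,0,0,0,0,-0.16],[0,0,0,0,0,-0.16],[0,0,0,0,0,-0.15],[0,0,0,0,0,0],[0,0,0,0,0,0],[0,0,0,0,0,0]]]' 0.06; python3 -c "
from h import *
st=get_state(); s=snapshot('wrist'); feet(s,st,'w12'); delta([.568,-.239,.029],101.4,st)"
```

```text
clock: 56.68
tool_pos: [0.5731, -0.239, 0.1233]
eef_rot: [-0.101, 0.995, 0.0, -0.001]
contact_force: [0.4, 0.4, 0.8]
opening: 0.679
finger_force: 0.0
circ 281.5 211.5 30.0 [ 0.5683 -0.241 ] [ 0.5628 -0.2419]
circ 139.5 144.5 26.6 [ 0.5391 -0.3543] [ 0.5361 -0.3452]
circ 268.5 162.5 33.2 [ 0.5353 -0.2569] [ 0.5327 -0.2565]
circ 394.5 279.5 21.0 [ 0.6062 -0.1396] [ 0.5973 -0.1495]
circ 159.5 129.5 17.9 [ 0.5258 -0.3397] [ 0.524 -0.332]
circ 375.5 262.5 26.6 [ 0.5942 -0.1606] [ 0.5864 -0.1686]
d_tool [0.0049 0.001  0.0943] turn_z 0.003 | yaw_y 101.6 pos [ 0.5731 -0.239   0.1233] tilt [-0.0011 -0.0001] t 56.7
```

View pics/w12.png

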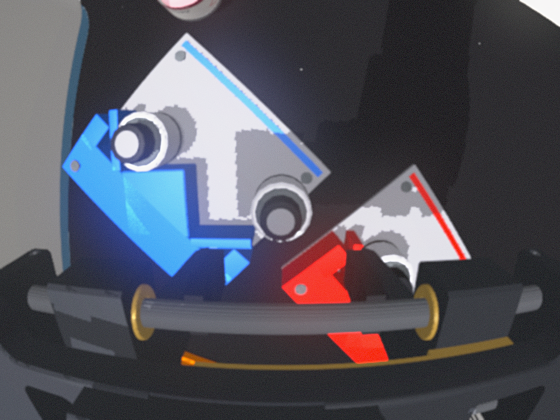

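The foot is at (281,212), centred below the fingers with free gaps on both sides.

```bash
python3 -m jog '[[[0.005,0,0.03,0,0,0],[0,0,0.03,0,0,0],[0,0,0.02,0,0,0],[0,0,0.012,0,0,0],[0,0,0,0,0,0],[0,0,0,0,0,0]]]' ; python3 -m jog '[[[0,0,0,0,0,0],[0,0,0,0,0,0],[0,0,0,0,0,0],[0,0,0,0,0,0]]]' 0.02 25; python3 -m jog '[[[0,0,-0.03,0,0,0],[0,0,-0.04,0,0,0.16],[0,0,-0.03,0,0,0.16],[0,0,0,0,0,0.16],[0,0,0,0,0,0.16],[0,0,0,0,0,0.145],[0,0,0,0,0,0],[0,0,0,0,0,0]]]'; python3 -c "
from h import *
x=np.array([.833,-.5532]); a=np.array([.5799,-.2899])-.032*x
delta([*a,.033],56.4)"
```

```text
clock: 57.48
tool_pos: [0.5689, -0.2402, 0.0319]
eef_rot: [-0.101, 0.995, -0.0, 0.0]
contact_force: [0.3, 0.7, 0.1]
opening: 0.679
finger_force: 0.0
clock: 57.98
tool_pos: [0.5686, -0.2406, 0.0318]
eef_rot: [-0.101, 0.995, -0.0, -0.0]
contact_force: [0.2, -0.6, 5.4]
opening: 0.491
finger_force: 25.0
clock: 58.98
tool_pos: [0.5679, -0.24, 0.1306]
eef_rot: [0.286, 0.958, 0.0, -0.001]
contact_force: [0.2, -0.6, -2.6]
opening: 0.492
finger_force: 25.5
d_tool [-0.0055 -0.0349  0.0977] turn_z 0.007 | yaw_y 56.8 pos [ 0.5679 -0.24    0.1306] tilt [-0.002   0.0007] t 59.0
```

```bash
python3 -m jog '[[[-0.0055,-0.035,0,0,0,0.007],[0,0,0.03,0,0,0],[0,0,0.03,0,0,0],[0,0,0.02,0,0,0],[0,0,0,0,0,0],[0,0,0.01,0,0,0],[0,0,0.0065,0,0,0],[0,0,0,0,0,0],[0,0,0,0,0,0]]]'; python3 -m jog '[[[0,0,0,0,0,0],[0,0,0,0,0,0],[0,0,0,0,0,0],[0,0,-0.03,0,0,0],[0,0,-0.05,0,0,0],[0,0,0,0,0,0]]]' 0.064;  python3 -m jog '[[[0.044,0,0,0,0,0],[0,0,0,0,0,0],[0,0,0,0,0,0],[0,0,0,0,0,0],[0,0,0.05,0,0,0],[0,0,0.03,0,0,0],[0,0,0,0,0,0],[0,0,0,0,0,0]]]' 0;python3 -m jog '[[[-0.006,0,0,0,0,0],[-0.006,0,0,0,0,0],[-0.006,0,0,0,0,0],[-0.006,0,0,0,0,0],[-0.006,0,0,0,0,0],[-0.006,0,0,0,0,0],[0,0,0,0,0,0],[0,0,0,0,0,0]]]';  python3 -c "
from h import *
st=get_state();o=np.array([.5422,-.3105]);x=np.array([.833,-.5532]);p=st['tool_pos'][:2]-o;print(p@x,p@[-x[1],x[0]],st['contact_force'][:2]@x)"
```

```text
clock: 60.1
tool_pos: [0.5538, -0.2725, 0.0349]
eef_rot: [0.29, 0.957, -0.0, -0.0]
contact_force: [-0.2, 0.4, -1.7]
opening: 0.492
finger_force: 25.5
clock: 60.85
tool_pos: [0.5564, -0.2733, 0.1184]
eef_rot: [0.29, 0.957, -0.0, 0.003]
contact_force: [0.6, -0.3, -0.2]
opening: 0.724
finger_force: 0.0
clock: 61.85
tool_pos: [0.518, -0.2483, 0.0354]
eef_rot: [0.29, 0.957, -0.0, 0.0]
contact_force: [-0.1, 0.2, -1.0]
opening: 0.002
finger_force: 0.0
clock: 62.85
tool_pos: [0.547, -0.268, 0.0345]
eef_rot: [0.29, 0.957, -0.0, -0.0]
contact_force: [-0.4, 0.4, -0.4]
opening: 0.007
finger_force: 0.0
-0.019502534205146277 0.038017733514757415 -0.6057559631761656
```

```bash
python3 -m jog '[[[-0.003,0,0,0,0,0],[-0.003,0,0,0,0,0],[-0.002,0,0,0,0,0],[-0.002,0,0,0,0,0],[-0.002,0,0,0,0,0],[0,0,0,0,0,0],[0,0,0,0,0,0]]]'; python3 -m jog '[[[-0.002,0,0,0,0,0],[-0.001,0,0,0,0,0],[0,0,0,0,0,0],[0,0,0,0,0,0]]]';  python3 -c "
from h import *
st=get_state();o=np.array([.5422,-.3105]);x=np.array([.833,-.5532]);p=st['tool_pos'][:2]-o;print(p@x,p@[-x[1],x[0]],st['contact_force'][:2]@x)"; python3 -m jog '[[[0.01,0,0,0,0,0],[0.012,0,0,0,0,0],[0,0,-0.06,0,0,0],[0,0,-0.06,0,0,0],[0,0,-0.06,0,0,0],[-0.04,0.02,-0.02,0,0,0],[-0.04,0.02,0,0,0,0],[-0.02,0.02,0,0,0,0],[0,0,0,0,0,0],[0,0,0,0,0,0]]]'; python3 -c "
from h import *
st=get_state(); s=snapshot('wrist'); feet(s,st,'w13'); print(st['tool_pos'])"
```

```text
clock: 63.72
tool_pos: [0.5515, -0.2731, 0.034]
eef_rot: [0.29, 0.957, -0.001, -0.006]
contact_force: [-10.4, 3.8, 8.2]
opening: 0.006
finger_force: 5.6
clock: 64.22
tool_pos: [0.5515, -0.2737, 0.0339]
eef_rot: [0.29, 0.957, -0.001, -0.009]
contact_force: [-14.5, 7.1, 12.4]
opening: 0.006
finger_force: 8.2
-0.01255150133006138 0.035788016328320134 -16.036790672016792
clock: 65.47
tool_pos: [0.657, -0.2703, 0.2343]
eef_rot: [0.29, 0.957, -0.001, -0.001]
contact_force: [-0.6, -0.0, 0.1]
opening: 0.003
finger_force: 0.0
circ 225.5 137.5 21.0 [ 0.5779 -0.2898] [ 0.5792 -0.2863]
circ 505.5 206.5 33.3 [ 0.8291 -0.0454] [ 0.8155 -0.0564]
circ 355.5 84.5 20.5 [ 0.6058 -0.1464] [ 0.6055 -0.1514]
circ 103.5 52.5 21.6 [ 0.408  -0.3502] [ 0.4193 -0.343 ]
circ 449.5 247.5 25.4 [ 0.829  -0.1402] [ 0.8154 -0.1455]
circ 157.5 141.5 19.4 [ 0.5365 -0.354 ] [ 0.5402 -0.3466]
circ 553.5 213.5 44.4 [0.8925 0.0324] [0.8752 0.0168]
circ 425.5 95.5 16.1 [ 0.6547 -0.0834] [ 0.6514 -0.0921]
circ 473.5 265.5 36.6 [ 0.8753 -0.1193] [ 0.859  -0.1259]
circ 434.5 299.5 35.5 [ 0.8858 -0.1867] [ 0.8689 -0.1893]
[ 0.65695724 -0.27033279  0.23427324]
```

View pics/w13.png

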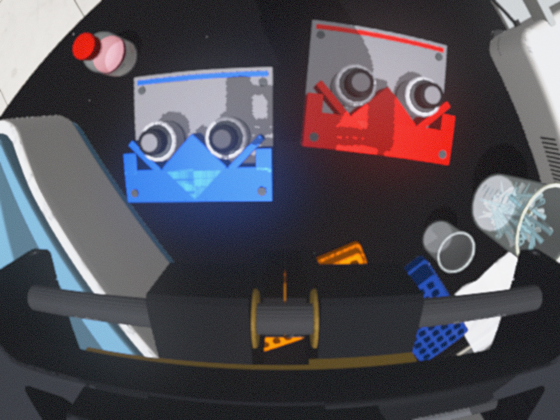

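All four feet stand in their nests, at (157,141), (226,138), (355,85) and (425,96). Each is within measurement error of the nest positions.

```bash
python3 -c "
from plant import *
print(finish_job())"
```

```text
the job is handed in; nothing more can be done
None
```

I handed the job in at about 65 s with both stiff feet in the red rack and both weak feet in the blue rack, each pushed fully home and released; I have not seen the verdict. One weak foot was found out of its nest after I had pushed it home, probably the announced knock, and I regrasped and reseated it. The bottle, timer and tape were not touched.

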